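# Lock a specimen vial in the cam-latch holder

## Robot

A 6-joint arm with a two-finger parallel gripper is mounted at the origin on the work surface; the furniture and walls round the work are solid. World frame = base frame: x ahead of the robot, y to its left, z up, the work surface at z = 0. Lengths are in m, angles in rad, forces in N, time in s.
With the tool pointing down it reaches from about 0.35 to 0.975 m from the base axis. Payload 4.9 kg.
Tool frame: the origin (TCP) lies on the centre line of the jaws, within the pads' length; the fingertips stand 14 mm ahead of it and the grasp point (between the pads) lies 5 mm behind it (manip.nose_length is the distance from the TCP to the fingertips, in m); z points along the fingers, y is the line along which they close (so a half turn about z gives the same grasp; the last joint's range is limited). The gripper opens to 85 mm and grips with 20 to 120 N. Pads are 22 mm wide; open, the fingers measure 114 mm over their backs; the gripper's body (76 mm by 85 mm) begins 54 mm behind the grasp point. The pads swing forward as they close: fully open they stand 13 mm farther back than shut.
Start: joints at [1.061, 0.053, 1.613, -0, 1.476, -0.119], TCP at [0.238, 0.578, 0.245] pointing down, gripper open.
Joint ranges: [-3.01, 3.01], [-1.01, 2.22], [0.06, 2.58], [-1.02, 4.17], [0.09, 2.62], [-3.14, 3.14]. Speed limits (rad/s): [2.57, 2.57, 3.14, 3.14, 3.14, 3.14].

## Interface

Orientations are given as a unit quaternion [w, x, y, z].
In Python, from plant import manip, imaging gives the robot as it stands.
- The arm moves only by the tool play_rows, never from a script. Its argument "commands" is a list of rows, each a list of 6 numbers: the shift along the tool's x, y, z in mm, then the turn, a rotation vector about the tool's x, y, z in degrees. A call has 1 to 5 rows; each row shifts and turns the commanded pose from where the row before left it, along the tool's axes as they then stand; what a row does not reach is not made up. A row lasts 1/12 s, in which the tool goes at most 41.7 mm and 7.16 degrees, less where a joint would pass 70% of its speed; a pose out of reach is approached as far as the arm can. A call is refused whole if a number of a shift passes 41.7 or a number of a turn 7.16, either way. A call with a gripper value outside its range is refused whole. "hand" is the finger opening in mm, from 0 to 85.4, set as the call begins (left out, the last holds). The fingers move at their own pace and stop on an object; the grip force is fixed at half the most. Time passes only in rows, so rows that do not move let the fingers close. It gives the time, the measured TCP pose, the force, the opening and the grip force at its end, in the units of the state.
- manip.state(): the state, without advancing time (a new reading comes with each control period).
- imaging.grab_frame(name): name is "scene" or "side" or "wrist"; returns a dict with "image" (480x640x3 uint8, red, green, blue), "fx", "fy", "cx", "cy" (pixels), "R" (3x3) and "t" (3): a world point X has camera coordinates R X + t; the wrist camera has in their place "mount" (4x4, takes a point from camera to tool coordinates, whose origin is the TCP and whose axes are the flange's). Camera axes: x right, y down, z forward; pixel columns grow to the right and rows downward; lengths in m; the calibration is good to about 2 mm. The wrist camera is an equidistant fisheye: a pixel r from the principal point sees the ray r / f radians off the axis. A picture is of the moment at which its call begins: read the wrist's pose just before it. There is no depth.
- manip.job_done(): hands the job in; it is judged then, once.
The state is a dict: "time": time; "joint_pos": joint angles; "joint_vel": joint speeds; "joint_efforts": joint torques, N m; "tool_pos": TCP position; "tool_rot": TCP orientation; "contact_force": force on the tool from outside, world axes, zero at the start; "ft_torque": the same for the moment, N m; "gripper_width": opening from 0.0 (shut) to 1.0 (fully open); "grasp_force": force on a finger pad.
Only numpy, scipy, OpenCV 4.12 (cv2) and the standard library are available. Lean on these libraries where they do the work, as an engineer would, in place of code of your own. Each camera call takes 0.05 s, during which the arm holds its last target. There are 200 camera calls.

## Task

Stand the blue-capped vial upright and fully home in the white socket of the holder. Then turn the holder's blue handle by its red knob, anticlockwise seen from above, so that it rides up over the brass cam and drops fully into the low notch, with its fan-shaped plate over the vial. Do it gently: never force the handle or bear down on it, never drive it hard against the stop just past the notch, and leave the other vials, the soil pot and the tape roll where they are.

Things in the scene. Friction and masses are not known exactly. Their poses are not given: they have to be found in the camera images.
- station: Vial holder screwed down on the table: grey base plate 104 x 186 x 12 mm, a white socket block, and a vertical spindle with a black spring cap (40 mm diameter, top 112 mm above the table). Origin on the table under the spindle axis; z up. The socket lies 90 mm from the spindle along its +y.
- socket_mouth (a point): Centre of the mouth of the round socket, at the top face of the white block (48 x 48 mm, top 42 mm above the table). The hole is 27 mm wide, with a 2 mm chamfer, and 28 mm deep.
- socket_floor (a point): Centre of the socket's floor, 14 mm above the table: the underside of a fully seated vial comes here, its top then 72 mm above the table.
- latch_axis (a point): Point on the spindle's vertical axis, 118 mm above the table: the handle turns about it.
- latch (a joint): Turn of the handle about the spindle, rad, growing anticlockwise seen from above; -0.08 to 0 at the start; it stays where it is left. The cam is set differently each time: somewhere between 0.03 and 0.70 the handle meets a ramp 0.5 rad long, then a flat crest 0.06 long, then the notch, with a free play of about 0.08 and its middle anywhere from 0.80 to 1.46; a fixed steel stop ends the notch.
- latch_lift (a joint): Height of the handle on its spindle, m: about -0.001 to 0 fully down in the notch, 0.003 on the low flat at the start, 0.0085 on the crest. A spring presses it down with 5 to 7 N; the drop into the notch is damped and takes about 0.1 s. Turning it up the ramp needs about 1 to 5 N at the knob.
- latch_knob (a point): Axis of the red knob, an upright dowel 18 mm thick and 50 mm tall, 75 mm from the spindle axis; this point is 14 mm below its top and 36 mm above the blue arm it stands on. Height above the table 117 mm in the notch, 121 mm at the start, 126 mm on the crest. At latch = 0 it lies in the direction -2.701 rad from the station's +x axis.
- hold_down (a point): Middle of the underside of the handle's blue fan-shaped hold-down plate, 90 mm from the spindle on the side away from the knob; the plate is 38 mm deep, about 85 mm wide and 6 mm thick. Latched, its underside is 74 mm above the table, 2 mm over a seated vial; an unseated vial stands in its way.
- cam_seat: Dark steel drum, 78 mm wide, round the foot of the spindle, carrying the brass cam ring on its top, 40 mm above the table. Origin on the table on the spindle axis; its pose does not show how the ring is set. The roller presses on the cam with 7 to 20 N in gentle work and must not be loaded past 30 N; each newton at the knob against the stop gives about 2.4 N here.
- blue_vial: Clear specimen vial with a blue cap, 58 mm tall; body 24 mm in diameter, cap 26 mm in diameter on the top 12 mm. Origin at the centre of its underside, z up. Stands on the table at the robot's right. A tall microscope fills x over 0.47, y 0.1 to 0.5: come round in front of it.
- white_vial: Like vial with a white cap; to be left alone. Origin at the centre of its underside.
- yellow_vial: Like vial with a yellow cap; to be left alone. Origin at the centre of its underside.
- soil_pot: Small round pot of brown soil with a white lid, 75 x 81 x 50 mm; to be left alone. Origin at the centre of its underside.
- tape: Roll of beige tape lying flat, 96 mm in diameter, 25 mm high; to be left alone. Origin at the centre of its underside.

How it is judged:
On the way, in this order (a step that is already met when the one before it is completed fails the run):
1. the blue-capped vial stands fully home in the socket, the handle not yet turned (horizontal distance between blue_vial and socket_floor below 0.004 m and z of blue_vial in the frame of socket_floor below 0.003 m and angle between blue_vial's own z axis and vertical below 0.12 rad and value of joint latch below 0.3 rad), for 0.2 s.
2. the handle has ridden up onto the crest of the cam with the vial in its socket (value of joint latch_lift above 0.007 m and value of joint latch above 0.35 rad and z of blue_vial in the frame of socket_floor below 0.003 m), for 0.05 s.
At the end, for the whole second after the job is handed in: The handle is down in the notch (latch_lift under 1.5 mm, latch over 0.65 rad) with the middle of its plate within 37 mm of the socket's centre, and the blue-capped vial stands at rest in the socket: within 4 mm of its centre, under 3 mm above its floor, tilted under 0.12 rad (value of joint latch_lift below 0.0015 m and value of joint latch above 0.65 rad and horizontal distance between blue_vial and socket_floor below 0.004 m and z of blue_vial in the frame of socket_floor below 0.003 m and angle between blue_vial's own z axis and vertical below 0.12 rad and horizontal distance between hold_down and socket_mouth below 0.037 m and linear speed of blue_vial below 0.02 m/s); the robot touches nothing.
It fails at once if the cam or its stop is loaded with more than 30 N (handle forced or pressed down) (contact force between cam_seat and anything else above 30 N).
It fails at once if another vial, the soil pot or the tape roll is moved more than 20 mm (distance of any of white_vial, yellow_vial, soil_pot, tape from where it was at the start of the episode above 0.02 m).
It also fails if it takes over 72 s, if anything falls off the work surface, if the arm or the gripper's body presses on something with over 40 N, if the wrist force passes 120 N, or if a joint passes its speed limit or range.

## Working session

There is one attempt and no reset: what is moved stays moved. The work goes in short steps, Python scripts to look and compute and a tool call to move; the robot and the scene stay as the last step left them, time stands still between calls to the robot, and variables do not carry over. Pictures are saved under pics/ and viewed, at most 10 in all, crops included, and the job is handed in when it is done.

Besides the shell and the picture viewer there is one more tool, called after "Request:" as name(argument=value, ...) on one line, values as JSON. play_rows: Moves the arm, as the interface text tells. Its arguments: {"type":"object","properties":{"commands":{"type":"array","items":{"type":"array","items":{"type":"number"}}},"hand":{"type":"number"}},"required":["commands"]}

```bash
mkdir -p pics; ls; python3 - <<'E'
from plant import manip, imaging
import cv2
print(manip.state())
for n in ("scene","side"):
    f=imaging.grab_frame(n); cv2.imwrite(f"pics/{n}0.png",f["image"][:,:,::-1])
    print(n,{k:(v.tolist() if hasattr(v,'tolist') else v) for k,v in f.items() if k!="image"})
f=imaging.grab_frame("wrist");print(f["mount"],f["fx"],f["cx"],f["cy"])
E
```

```text
pics
{'time': 0.0, 'joint_pos': array([ 1.06101533e+00,  5.33726538e-02,  1.61429250e+00, -8.02289066e-06,
        1.47598121e+00, -1.19021605e-01]), 'joint_vel': array([-1.58986565e-04,  1.66135278e-03,  6.55705977e-04,  6.21751290e-04,
       -6.87744994e-06,  8.78603858e-04]), 'joint_efforts': array([ 5.83914425e-04, -3.93692064e+01, -3.70169699e+01, -1.21422127e-04,
        7.05702594e-03, -2.13478489e-05]), 'tool_pos': array([0.23778127, 0.57736397, 0.24405408]), 'tool_rot': array([-3.13754542e-04,  1.94138541e-01,  9.80973584e-01, -9.77754649e-04]), 'contact_force': array([-0.92354881,  0.37249283,  0.00490202]), 'ft_torque': array([-0.01379301, -0.00837226, -0.02326301]), 'grasp_force': 0.0, 'gripper_width': 1.0060562219138556}
scene {'fx': 477.0016988016109, 'fy': 477.0016988016109, 'cx': 315.7119247164331, 'cy': 237.8840144416837, 'R': [[0.7073968554651967, 0.7065557650591547, -0.019199993219374305], [0.4459734382736451, -0.467249125023645, -0.7634041835875813], [-0.5483588070162956, 0.5314670319279559, -0.6456356656360882]], 't': [-0.2507570771697394, -0.20549918741678705, 1.3680453221209652]}
side {'fx': 479.1879990522591, 'fy': 479.1879990522591, 'cx': 317.63020831837014, 'cy': 233.93513619631628, 'R': [[0.7456994019883706, -0.6661537022281673, -0.013101407630201827], [-0.5226370484681723, -0.5726229885531501, -0.6316276027446363], [0.4132588988063823, 0.47785160666065046, -0.7751612248875529]], 't': [-0.4221459507484318, 0.25189555225015553, 0.8819496701243211]}
[[ 1.04326011e-03 -9.48094175e-01 -3.17987965e-01  8.15300902e-02]
 [ 9.99999365e-01  1.12460657e-03 -7.22464191e-05  5.21766108e-04]
 [ 4.26107764e-04 -3.17987688e-01  9.48094747e-01 -1.27733083e-01]
 [ 0.00000000e+00  0.00000000e+00  0.00000000e+00  1.00000000e+00]] 371.64829954431775 313.9384417201177 239.9365487147024
```

View pics/scene0.png

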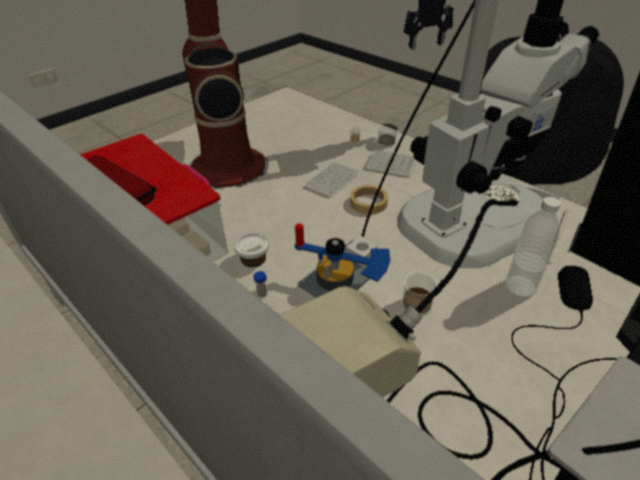

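View pics/side0.png

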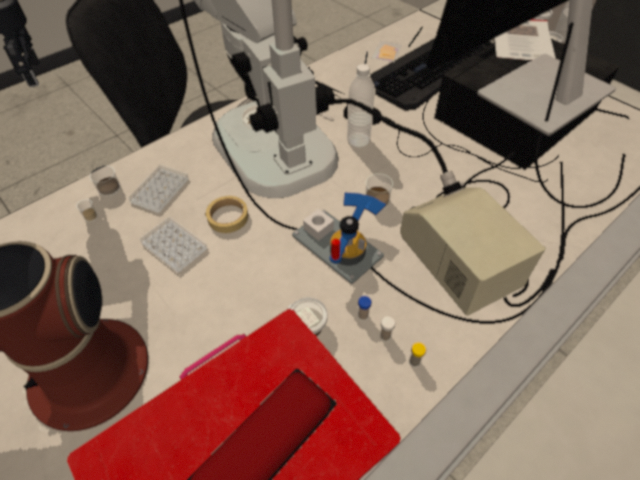

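Scene view: the blue vial's cap is at (260,277), the spring cap at (335,245), the knob at (299,235) and the socket at (362,245). Side view: blue cap (365,303), white cap (387,325), yellow cap (418,350), spring cap (349,225), knob (336,248), socket (320,219). I'll enlarge both for reading.

```bash
python3 - <<'E'
import cv2,numpy as np
a=cv2.imread("pics/scene0.png")[210:310,230:400]; b=cv2.imread("pics/side0.png")[180:380,280:450]
cv2.imwrite("pics/c1.png",np.hstack([cv2.resize(np.vstack([a,np.zeros_like(a)])[:150],None,fx=3.99/1.7,fy=3.99/1.7,interpolation=2)[:352] if 0 else cv2.resize(a,(680,400),interpolation=2)]))
cv2.imwrite("pics/c2.png",cv2.resize(b,(510,600),interpolation=2))
E
```

```text
(no output)
```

View pics/c1.png

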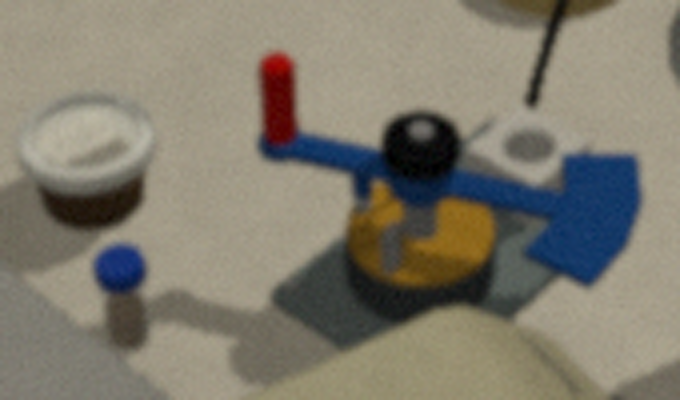

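View pics/c2.png

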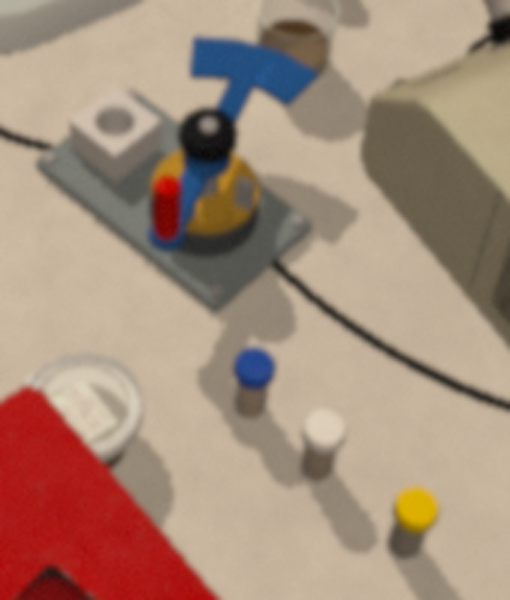

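```bash
cat > h.py <<'E'
import numpy as np
from plant import manip, imaging
from scipy.spatial.transform import Rotation as Ro
C={'scene':dict(f=477.0017,c=(315.712,237.884),R=[[0.7073968554651967,0.7065557650591547,-0.019199993219374305],[0.4459734382736451,-0.467249125023645,-0.7634041835875813],[-0.5483588070162956,0.5314670319279559,-0.6456356656360882]],t=[-0.2507570771697394,-0.20549918741678705,1.3680453221209652]),
'side':dict(f=479.188,c=(317.6302,233.9351),R=[[0.7456994019883706,-0.6661537022281673,-0.013101407630201827],[-0.5226370484681723,-0.5726229885531501,-0.6316276027446363],[0.4132588988063823,0.47785160666065046,-0.7751612248875529]],t=[-0.4221459507484318,0.25189555225015553,0.8819496701243211])}
def ray(n,p):
    c=C[n];R=np.array(c['R']);o=-R.T@c['t'];d=R.T@np.array([(p[0]-c['c'][0])/c['f'],(p[1]-c['c'][1])/c['f'],1]);return o,d/np.linalg.norm(d)
def atz(n,p,z):
    o,d=ray(n,p);return o+d*(z-o[2])/d[2]
def tri(p,q):
    A=np.zeros((3,3));b=np.zeros(3);L=[ray('scene',p),ray('side',q)]
    for o,d in L:
        P=np.eye(3)-np.outer(d,d);A+=P;b+=P@o
    x=np.linalg.solve(A,b);return x,[float(np.linalg.norm((np.eye(3)-np.outer(d,d))@(x-o))*1e3) for o,d in L]
def tool():
    s=manip.state();q=s['tool_rot'];return np.array(s['tool_pos']),Ro.from_quat([q[1],q[2],q[3],q[0]])
def wray(uv,pose):
    f=371.648;M=np.array([[1.04326011e-03,-9.48094175e-01,-3.17987965e-01,8.15300902e-02],[9.99999365e-01,1.12460657e-03,-7.22464191e-05,5.21766108e-04],[4.26107764e-04,-3.17987688e-01,9.48094747e-01,-1.27733083e-01],[0,0,0,1]])
    v=np.array([uv[0]-313.938,uv[1]-239.937]);r=np.hypot(*v);th=r/f
    d=np.append(v/max(r,1e-9)*np.sin(th),np.cos(th));p,R=pose
    return p+R.apply(M[:3,3]),R.apply(M[:3,:3]@d)
def watz(uv,z,pose):
    o,d=wray(uv,pose);return o+d*(z-o[2])/d[2]
E
python3 - <<'E'
from h import *
np.set_printoptions(precision=4,suppress=True)
s=lambda u,v:(230+u/4,210+v/4); d=lambda u,v:(280+u/3,180+v/3)
for n,a,b,z in [('bluecap',(120,267),(255,368),.052),('knobtop',(277,62),(167,184),.133),('knobbase',(281,138),(167,238),.087),('capTop',(422,128),(208,126),.112),('socket',(530,145),(115,121),.042)]:
    print(n,tri(s(*a),d(*b)),atz('scene',s(*a),z),atz('side',d(*b),z))
for n,b,z in [('white',(324,428),.055),('yellow',(416,508),.055),('cL',(42,162),.012),('cB',(215,303),.012),('cR',(308,230),.012),('lid',(88,405),.05)]: print(n,atz('side',d(*b),z))
p,R=tool();print(R.as_matrix())
E
```

```text
bluecap (array([ 0.4555, -0.2581,  0.0523]), [1.636687836286407, 1.6366878362863155]) [ 0.4549 -0.256   0.052 ] [ 0.4551 -0.2597  0.052 ]
knobtop (array([ 0.4705, -0.1595,  0.134 ]), [1.24620568700735, 1.2462056870072846]) [ 0.4691 -0.1571  0.133 ] [ 0.4704 -0.1604  0.133 ]
knobbase (array([ 0.4692, -0.1606,  0.0824]), [3.37036033472937, 3.370360334729419]) [ 0.4722 -0.1599  0.087 ] [ 0.4655 -0.1667  0.087 ]
capTop (array([ 0.5377, -0.1276,  0.1104]), [2.1488213042206508, 2.1488213042206636]) [ 0.5383 -0.1262  0.112 ] [ 0.5356 -0.131   0.112 ]
socket (array([ 0.5343, -0.0377,  0.0407]), [1.7093296590663019, 1.7093296590662816]) [ 0.5348 -0.0366  0.042 ] [ 0.5327 -0.0406  0.042 ]
white [ 0.4547 -0.3187  0.055 ]
yellow [ 0.4559 -0.3906  0.055 ]
cL [ 0.483  -0.0144  0.012 ]
cB [ 0.4905 -0.1899  0.012 ]
cR [ 0.5828 -0.19    0.012 ]
lid [ 0.3605 -0.208   0.05  ]
[[-0.9246  0.3809 -0.0008]
 [ 0.3809  0.9246 -0.0014]
 [ 0.0002 -0.0016 -1.    ]]
```

Request:
play_rows(commands=[[0,-40,0,0,0,0],[0,-41,0,0,0,0],[0,-41,0,0,0,0],[0,-41,0,0,0,0],[0,-41,0,0,0,0]], hand=45)

```text
time: 0.57
tool_pos: [0.1595, 0.3875, 0.2444]
tool_rot: [-0.0, 0.194, 0.981, -0.001]
contact_force: [0.3, -0.9, 1.7]
gripper_width: 0.529
grasp_force: 0.0
```

```bash
python3 - <<'E'
from h import *
p,R=tool();print(p,np.degrees(R.as_euler('zyx')),R.as_matrix()[:,1],manip.state()['gripper_width'])
for z in (.05,.1,.15,.2): print(z,[atz('side',q,z)[:2].round(3) for q in [(290,312),(398,438),(70,460)]],[atz('scene',q,z)[:2].round(3) for q in [(140,137),(218,200),(85,155)]])
E
```

```text
[0.15947847 0.38745748 0.24440623] [-1.57621288e+02 -4.30295777e-02  1.79924209e+02] [ 0.38072673  0.92468637 -0.00150911] 0.5289778173673283
0.05 [array([ 0.338, -0.179]), array([ 0.32 , -0.466]), array([-0.079, -0.151])] [array([-0.252, -0.125]), array([ 0.177, -0.156]), array([-0.271, -0.285])]
0.1 [array([ 0.322, -0.203]), array([ 0.304, -0.472]), array([-0.069, -0.177])] [array([-0.158, -0.164]), array([ 0.24 , -0.193]), array([-0.175, -0.312])]
0.15 [array([ 0.305, -0.227]), array([ 0.289, -0.478]), array([-0.059, -0.203])] [array([-0.063, -0.203]), array([ 0.302, -0.229]), array([-0.079, -0.338])]
0.2 [array([ 0.289, -0.251]), array([ 0.274, -0.484]), array([-0.049, -0.229])] [array([ 0.032, -0.241]), array([ 0.365, -0.265]), array([ 0.017, -0.365])]
```

Request:
play_rows(commands=[[-40.2,-2,0,0,0,5.5],[-40.2,-2,0,0,0,5.5],[-40.2,-2,0,0,0,5.5],[-40.2,-2,0,0,0,5.5],[-40.2,-2,0,0,0,5.5]])

```text
time: 0.98
tool_pos: [0.3222, 0.27, 0.2453]
tool_rot: [0.0, 0.424, 0.906, 0.0]
contact_force: [0.9, 1.0, -0.3]
gripper_width: 0.528
grasp_force: 0.0
```

Request:
play_rows(commands=[[-40.2,-2,0,0,0,5.5],[-40.2,-2,0,0,0,5.5],[-40.2,-2,0,0,0,5.5],[-40.2,-2,0,0,0,5.5],[-40.2,-2,0,0,0,5.5]])

```text
time: 1.4
tool_pos: [0.4099, 0.0906, 0.2452]
tool_rot: [0.0, 0.627, 0.779, 0.0]
contact_force: [0.9, -0.0, 0.9]
gripper_width: 0.525
grasp_force: 0.0
```

Request:
play_rows(commands=[[-40.2,-2,0,0,0,5.5],[-40.2,-2,0,0,0,5.5],[-40.2,-2,0,0,0,5.5],[-40.2,-2,0,0,0,5.5],[-40.2,-2,0,0,0,5.5]])

```text
time: 1.82
tool_pos: [0.4046, -0.1087, 0.2452]
tool_rot: [0.0, 0.794, 0.608, 0.0]
contact_force: [1.6, 0.1, 0.3]
gripper_width: 0.523
grasp_force: 0.0
```

Request:
play_rows(commands=[[-33,21.5,0,0,0,0],[-33,21.5,0,0,0,0],[-33,21.5,30,0,0,0],[-33,21.5,30,0,0,0],[0,0,30,0,0,0]])

```text
time: 2.23
tool_pos: [0.4519, -0.25, 0.1654]
tool_rot: [0.003, 0.794, 0.608, 0.0]
contact_force: [-0.3, -0.6, 0.5]
gripper_width: 0.527
grasp_force: 0.0
```

Request:
play_rows(commands=[[0,0,0,0,0,0],[0,0,0,0,0,0]])

```text
time: 2.4
tool_pos: [0.449, -0.2437, 0.1626]
tool_rot: [-0.003, 0.793, 0.609, -0.001]
contact_force: [0.0, 0.4, -0.2]
gripper_width: 0.527
grasp_force: 0.0
```

```bash
python3 - <<'E'
from h import *
import cv2
p,R=tool();print(p,R.as_matrix()[:,:2].T)
f=imaging.grab_frame("wrist");cv2.imwrite("pics/w1.png",f["image"][:,:,::-1])
hsv=cv2.cvtColor(f["image"],cv2.COLOR_RGB2HSV);m=cv2.inRange(hsv,(105,130,40),(130,255,255))
n,l,s,c=cv2.connectedComponentsWithStats(m)
for i in range(1,n):
    if s[i,4]>150: print(s[i],c[i],watz(c[i],.055,(p,R)))
E
```

```text
[ 0.44897237 -0.2436694   0.1626298 ] [[ 0.25740433  0.96630109  0.00228186]
 [ 0.96629361 -0.25739006 -0.0051982 ]]
[450   0  33  16 264] [464.33333333   4.83712121] [ 0.58683351 -0.10882431  0.055     ]
[ 510    0   54   29 1140] [536.66578947  11.71578947] [ 0.64454782 -0.11725673  0.055     ]
[ 319   33   87   80 2573] [360.70773416  70.77846871] [ 0.50606169 -0.14140184  0.055     ]
[ 311  239   36   37 1072] [328.19309701 257.02145522] [ 0.45587421 -0.25519865  0.055     ]
```

View pics/w1.png

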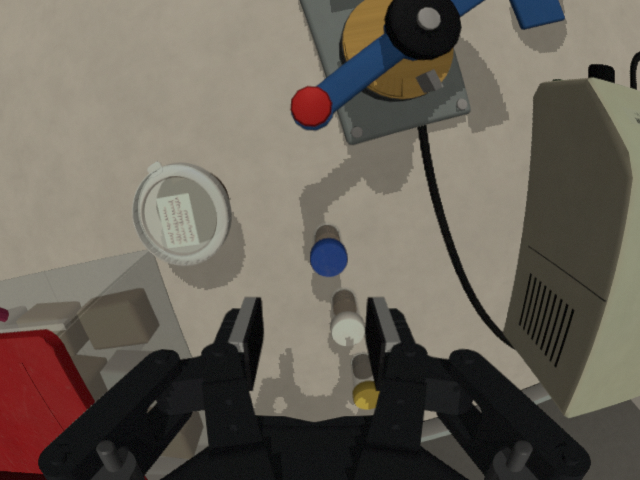

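Request:
play_rows(commands=[[-5,5,0,0,0,0],[-5,5,20,0,0,0],[0,0,20,0,0,0],[0,0,20,0,0,0],[0,0,0,0,0,0]])

```text
time: 2.87
tool_pos: [0.4567, -0.2556, 0.1032]
tool_rot: [-0.002, 0.792, 0.61, -0.0]
contact_force: [-0.2, 0.6, -0.5]
gripper_width: 0.528
grasp_force: 0.0
```

```bash
python3 - <<'E'
from h import *
import cv2
p,R=tool();print(p,R.as_matrix().T)
f=imaging.grab_frame("wrist");cv2.imwrite("pics/w2.png",f["image"][:,:,::-1])
hsv=cv2.cvtColor(f["image"],cv2.COLOR_RGB2HSV);m=cv2.inRange(hsv,(105,130,40),(130,255,255))
n,l,s,c=cv2.connectedComponentsWithStats(m)
for i in range(1,n):
    if s[i,4]>150:
        P=watz(c[i],.054,(p,R)); print(s[i],c[i],P,R.inv().apply(P-p)*1e3)
# beige box corner vs side view
for z in (.06,.1,.14): print(atz('side',(402,225),z),atz('side',(403,213),z),atz('side',(458,290),z))
E
```

```text
[ 0.45665816 -0.2556256   0.10315541] [[ 0.25594644  0.96669025  0.00117521]
 [ 0.96668742 -0.25594202 -0.00301884]
 [-0.0026175   0.00190872 -0.99999475]]
[ 260    0  180  110 5118] [346.02403283  38.22586948] [ 0.50237583 -0.14229537  0.054     ] [121.19873443  15.33711648  49.25180216]
[ 289  256   47   49 1841] [311.90874525 280.00760456] [ 0.45604222 -0.25530186  0.054     ] [ 0.09753451 -0.52988462 49.15738278]
[ 0.64461985 -0.1815803   0.06      ] [ 0.67164503 -0.16022404  0.06      ] [ 0.60189901 -0.36183655  0.06      ]
[ 0.61566308 -0.20097406  0.1       ] [ 0.6412974 -0.1807169  0.1      ] [ 0.57514086 -0.37195342  0.1       ]
[ 0.5867063  -0.22036781  0.14      ] [ 0.61094977 -0.20120976  0.14      ] [ 0.54838272 -0.38207028  0.14      ]
```

Request:
play_rows(commands=[[0,0,15,0,0,0],[0,0,15,0,0,0],[0,0,15,0,0,0],[0,0,11,0,0,0],[0,0,0,0,0,0]])

```text
time: 3.33
tool_pos: [0.4574, -0.2564, 0.0486]
tool_rot: [-0.0, 0.793, 0.61, -0.0]
contact_force: [-0.5, 0.7, 0.1]
gripper_width: 0.53
grasp_force: 0.0
```

Request:
play_rows(commands=[[0,0,0,0,0,0],[0,0,0,0,0,0],[0,0,0,0,0,0],[0,0,0,0,0,0],[0,0,0,0,0,0]], hand=15)

```text
time: 3.75
tool_pos: [0.4585, -0.2576, 0.0505]
tool_rot: [0.001, 0.793, 0.61, 0.0]
contact_force: [0.2, 0.8, 6.4]
gripper_width: 0.267
grasp_force: 59.1
```

Request:
play_rows(commands=[[0,0,-15,0,0,0],[0,0,-35,0,0,0],[0,0,-38,0,0,0],[0,0,-38,0,0,0],[0,0,-34,0,0,0]])

```text
time: 4.17
tool_pos: [0.4574, -0.2568, 0.211]
tool_rot: [0.0, 0.793, 0.61, 0.0]
contact_force: [0.4, -0.5, -1.6]
gripper_width: 0.27
grasp_force: 59.0
```

Request:
play_rows(commands=[[20,2,0,0,0,0],[35,3,0,0,0,0],[38,3,0,0,0,0],[38,3,0,0,0,0],[38,3,0,0,0,0]])

```text
time: 4.58
tool_pos: [0.5145, -0.0956, 0.2089]
tool_rot: [0.0, 0.793, 0.609, 0.0]
contact_force: [0.5, -0.4, -0.5]
gripper_width: 0.27
grasp_force: 59.0
```

Request:
play_rows(commands=[[36,3,0,0,0,0],[27,1,0,0,0,0],[0,0,0,0,0,0],[0,0,0,0,0,0]])

```text
time: 4.92
tool_pos: [0.5345, -0.0362, 0.2086]
tool_rot: [-0.0, 0.792, 0.611, -0.0]
contact_force: [0.1, -0.0, -0.5]
gripper_width: 0.268
grasp_force: 59.0
```

```bash
python3 - <<'E'
from h import *
import cv2
p,R=tool();print(p,R.as_matrix().T)
f=imaging.grab_frame("wrist");cv2.imwrite("pics/w3.png",f["image"][:,:,::-1])
g=imaging.grab_frame("side")["image"];cv2.imwrite("pics/s3.png",cv2.resize(g[130:260,260:440,::-1],(540,390),interpolation=2))
a=cv2.resize(f["image"][:,:,::-1],(480,360));b=cv2.resize(g[140:260,270:430,::-1],(320,240),interpolation=2)
b=np.vstack([b,np.zeros((120,320,3),np.uint8)]);cv2.imwrite("pics/m3.png",np.hstack([a,b]))
E
```

```text
[ 0.5344531  -0.03615939  0.20855458] [[ 2.54166471e-01  9.67160375e-01 -4.61967182e-04]
 [ 9.67160300e-01 -2.54166689e-01 -4.98970894e-04]
 [-6.00001546e-04 -3.19974647e-04 -9.99999769e-01]]
```

View pics/m3.png

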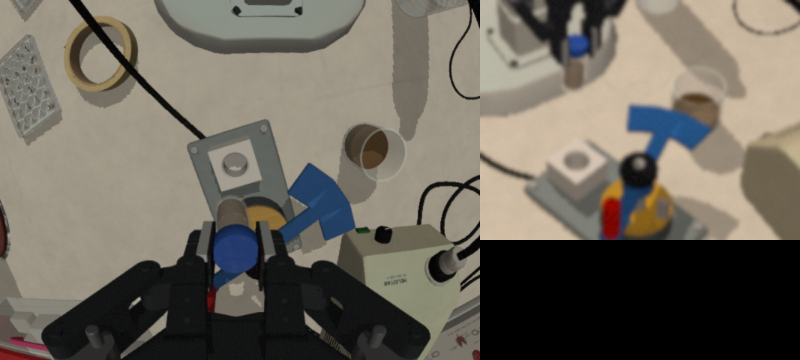

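The wrist half shows the vial held upright (cap near (315,330) full-res). The socket hole is at about (313,217) full-res, with the white block tilted about 15° as expected. The side half shows the vial hanging straight. I'll enlarge the hole and the vial.

```bash
python3 - <<'E'
import cv2
a=cv2.imread("pics/w3.png")[170:360,240:380];cv2.imwrite("pics/c3.png",cv2.resize(a,(420,570),interpolation=2))
E
```

```text
(no output)
```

View pics/c3.png

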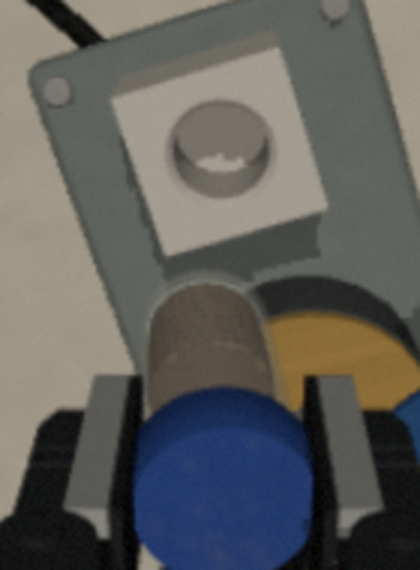

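```bash
cat >> h.py <<'E'
def wproj(X,pose):
    M=np.eye(4);M[:3]=np.array([[1.04326011e-03,-9.48094175e-01,-3.17987965e-01,8.15300902e-02],[9.99999365e-01,1.12460657e-03,-7.22464191e-05,5.21766108e-04],[4.26107764e-04,-3.17987688e-01,9.48094747e-01,-1.27733083e-01]])
    p,R=pose;T=R.inv().apply(np.atleast_2d(X)-p);c=(T-M[:3,3])@M[:3,:3]
    h=np.hypot(c[:,0],c[:,1]);r=371.648*np.arctan2(h,c[:,2])/h
    return np.c_[313.938+r*c[:,0],239.937+r*c[:,1]]
E
python3 - <<'E'
from h import *
np.set_printoptions(precision=4,suppress=True)
p=np.array([0.5344531,-0.03615939,0.20855458]);R=Ro.from_matrix(np.array([[2.54166471e-01,9.67160375e-01,-4.6e-4],[9.6716e-01,-2.5416669e-01,-5e-4],[-6e-4,-3.2e-4,-1]]).T);P=(p,R)
f=lambda u,v:(240+u/3,170+v/3)
print('corners',[watz(f(*c),.042,P) for c in [(112,98),(280,47),(327,208),(165,255)]],'mid',watz(f(221,152),.042,P),'hole',watz(f(220,148),.042,P))
for zt in (.212,.216,.22):
    X=watz(f(223,485),zt,P);print('cap',zt,X,R.inv().apply(X-p)*1e3)
t=np.linspace(0,2*np.pi,73)
for tx,ty in [(0,0),(0,-2),(0,-3),(2,-2),(-2,-2)]:
  for zb in (47,50.5,54):
    c=np.array([tx,ty,zb])/1e3; Y=np.c_[c[0]+.012*np.cos(t),c[1]+.012*np.sin(t),0*t+c[2]]
    q=wproj(R.apply(Y)+p,P);q=(q-[240,170])*3;print(tx,ty,zb,'x',q[:,0].min(),q[:,0].max(),'y',q[:,1].min(),q[:,1].max())
for zb in (-11,-7.5):
    Y=np.c_[.013*np.cos(t),.013*np.sin(t),0*t+zb/1e3];q=(wproj(R.apply(Y)+p,P)-[240,170])*3;print('cap',zb,q.min(0),q.max(0))
E
```

```text
corners [array([ 0.5098, -0.0145,  0.042 ]), array([ 0.5572, -0.0125,  0.042 ]), array([ 0.559 , -0.0599,  0.042 ]), array([ 0.5115, -0.0619,  0.042 ])] mid [ 0.5345 -0.0367  0.042 ] hole [ 0.5345 -0.0356  0.042 ]
cap 0.212 [ 0.5356 -0.0346  0.212 ] [ 1.792   0.7075 -3.4466]
cap 0.216 [ 0.5362 -0.0321  0.216 ] [ 4.359   0.7015 -7.4478]
cap 0.22 [ 0.5369 -0.0296  0.22  ] [  6.926    0.6955 -11.449 ]
0 0 47 x 149.29511200308986 288.18683985733264 y 271.2485571057149 396.9622959806001
0 0 50.5 x 150.49559319629202 287.1038837702832 y 263.70720264111293 387.8131123539273
0 0 54 x 151.65982944785196 286.05361005034564 y 256.4185934351027 378.9413866874565
0 -2 47 x 137.76274255070336 276.6317198553213 y 271.2316746681656 396.9398350898165
0 -2 50.5 x 139.15148787584013 275.73812770220815 y 263.69108840568254 387.7916142379538
0 -2 54 x 140.49836713004822 274.87152995614036 y 256.40319279686094 378.9207913131736
0 -3 47 x 132.00313526085648 270.8495921594389 y 271.22149761365966 396.9238253222494
0 -3 50.5 x 133.48569683050601 270.05090176892645 y 263.6815601476549 387.77645966240897
0 -3 54 x 134.92360085591883 269.27634846932636 y 256.3942628196524 378.9064352459145
2 -2 47 x 137.43848166038634 276.8637358656193 y 260.1719346970463 386.97347919884777
2 -2 50.5 x 138.84186311567817 275.96027481112566 y 252.7920099925342 377.9370343193253
2 -2 54 x 140.20252396080787 275.0843753031114 y 245.66122706036228 369.17708576130985
-2 -2 47 x 138.08932688751116 276.39835030130945 y 282.20479844897017 406.81173235992554
-2 -2 50.5 x 139.4634183622028 275.5146307975567 y 274.50767846976845 397.5556293375042
-2 -2 54 x 140.79649235677897 274.65734292533205 y 267.0665542248381 388.5776391657308
cap -11 [114.501  440.8757] [320.3382 607.9285]
cap -7.5 [116.7802 426.6   ] [318.2764 591.8712]
```

```bash
python3 - <<'E'
from h import *
from scipy.optimize import least_squares
import cv2
np.set_printoptions(precision=2,suppress=True)
p=np.array([0.5344531,-0.03615939,0.20855458]);R=Ro.from_matrix(np.array([[2.54166471e-01,9.67160375e-01,-4.6e-4],[9.6716e-01,-2.5416669e-01,-5e-4],[-6e-4,-3.2e-4,-1]]).T);P=(p,R)
t=np.linspace(0,2*np.pi,73)
def circ(c,r): 
    Y=np.c_[c[0]+r*np.cos(t),c[1]+r*np.sin(t),0*t+c[2]]/1e3;return (wproj(R.apply(Y)+p,P)-[240,170])*3
img=cv2.imread("pics/w3.png");hsv=cv2.cvtColor(img,cv2.COLOR_BGR2HSV);m=cv2.inRange(hsv,(105,120,60),(130,255,255))
m[:,:260]=0;m[:,380:]=0
n,l,s,c=cv2.connectedComponentsWithStats(m[:360]);i=1+np.argmax(s[1:,4]);print('cap blob crop',(s[i,0]-240)*3,(s[i,1]-170)*3,s[i,2]*3,s[i,3]*3)
x0,y0,w,h=(s[i,0]-240)*3,(s[i,1]-170)*3,s[i,2]*3,s[i,3]*3
# cap: union of top & bottom(12mm lower) circles
def f(c):
    q=np.vstack([circ(c,13),circ([c[0],c[1],c[2]+12],13)]);a,b=q.min(0),q.max(0)
    return [a[0]-x0,b[0]-x0-w,a[1]-y0,b[1]-y0-h]
r=least_squares(f,[0,0,0]);print(r.x,r.fun)
for wd in (120,127,134):
    g=lambda c:[circ(c,12)[:,0].min()-148,circ(c,12)[:,0].max()-148-wd,circ(c,12)[:,1].min()-274]
    print(wd,least_squares(g,[0,0,50]).x)
for z in (10,14): print('tips',z,(wproj(R.apply([[.011,.013,z/1e3],[.011,-.013,z/1e3],[-.011,.013,z/1e3]])+p,P)-[240,170])*3)
E
```

```text
cap blob crop 132 390 180 180
[-10.55   0.59  10.92] [ 2.09 -2.09 -2.02  2.09]
120 [-11.73  -2.24  75.02]
127 [-7.15 -1.42 63.59]
134 [-3.05 -0.69 53.36]
tips 10 [[311.76 376.41]
 [124.16 376.14]
 [306.25 508.09]]
tips 14 [[309.7  363.61]
 [126.42 363.35]
 [304.51 493.44]]
```

Request:
play_rows(commands=[[0,0,20,0,0,0],[0,0,30,0,0,0],[0,0,30,0,0,0],[0,0,20,0,0,0],[0,0,5,0,0,0]])

```text
time: 5.43
tool_pos: [0.5312, -0.0382, 0.0992]
tool_rot: [-0.003, 0.793, 0.609, -0.003]
contact_force: [-0.7, -0.5, -1.2]
gripper_width: 0.265
grasp_force: 59.0
```

Request:
play_rows(commands=[[0,0,4,0,0,0],[0,0,4,0,0,0],[0,0,4,0,0,0],[0,0,3,0,0,0],[0,0,0,0,0,0]])

```text
time: 5.85
tool_pos: [0.5349, -0.0374, 0.0893]
tool_rot: [0.0, 0.793, 0.609, 0.0]
contact_force: [0.3, -0.9, -0.5]
gripper_width: 0.268
grasp_force: 59.0
```

Request:
play_rows(commands=[[0,0,3,0,0,0],[0,0,3,0,0,0],[0,0,3,0,0,0],[0,0,0,0,0,0]])

```text
time: 6.18
tool_pos: [0.5344, -0.0372, 0.0793]
tool_rot: [-0.0, 0.793, 0.61, -0.0]
contact_force: [0.6, 0.2, -0.6]
gripper_width: 0.268
grasp_force: 58.8
```

Bottom about 10 mm inside the hole, no contact force.

Request:
play_rows(commands=[[0,0,3,0,0,0],[0,0,3,0,0,0],[0,0,3,0,0,0],[0,0,3,0,0,0],[0,0,0,0,0,0]])

```text
time: 6.6
tool_pos: [0.5344, -0.0372, 0.0671]
tool_rot: [-0.0, 0.793, 0.61, -0.0]
contact_force: [1.6, -0.8, -1.0]
gripper_width: 0.27
grasp_force: 58.8
```

Request:
play_rows(commands=[[0,0,1.5,0,0,0],[0,0,1.5,0,0,0],[0,0,0,0,0,0]])

```text
time: 6.85
tool_pos: [0.5346, -0.0373, 0.0648]
tool_rot: [-0.0, 0.793, 0.61, -0.0]
contact_force: [0.1, 0.3, 0.3]
gripper_width: 0.268
grasp_force: 59.0
```

Request:
play_rows(commands=[[0,0,1,0,0,0],[0,0,1,0,0,0],[0,0,0,0,0,0]])

```text
time: 7.1
tool_pos: [0.5349, -0.0373, 0.0645]
tool_rot: [-0.0, 0.793, 0.61, -0.0]
contact_force: [-4.2, 1.8, 9.3]
gripper_width: 0.271
grasp_force: 60.5
```

Request:
play_rows(commands=[[0,0,1,0,0,0],[0,0,0,0,0,0]])

```text
time: 7.27
tool_pos: [0.535, -0.0373, 0.0644]
tool_rot: [-0.0, 0.793, 0.61, -0.0]
contact_force: [-5.6, 1.6, 14.8]
gripper_width: 0.271
grasp_force: 61.3
```

Floor contact at TCP z 0.0645, which is the grasp height 0.0505 plus 0.014: the vial is home. Releasing.

Request:
play_rows(commands=[[0,0,0,0,0,0],[0,0,0,0,0,0],[0,0,0,0,0,0],[0,0,0,0,0,0]], hand=38)

```text
time: 7.6
tool_pos: [0.5341, -0.0372, 0.0613]
tool_rot: [-0.0, 0.793, 0.61, -0.0]
contact_force: [0.0, 0.5, 1.1]
gripper_width: 0.444
grasp_force: 0.0
```

Request:
play_rows(commands=[[0,0,-5,0,0,0],[0,0,-15,0,0,0],[0,0,-30,0,0,0],[0,0,-40,0,0,0],[0,0,-40,0,0,0]])

```text
time: 8.02
tool_pos: [0.5333, -0.037, 0.1921]
tool_rot: [-0.001, 0.793, 0.609, -0.001]
contact_force: [1.0, 0.5, -0.6]
gripper_width: 0.443
grasp_force: 0.0
```

Request:
play_rows(commands=[[-30,-7,0,0,0,0],[-35,-8,0,0,0,0],[-35,-8,0,0,0,0],[-34,-7,0,0,0,0],[0,0,0,0,0,7.1]], hand=30)

```text
time: 8.43
tool_pos: [0.469, -0.1631, 0.1921]
tool_rot: [0.001, 0.831, 0.557, -0.001]
contact_force: [-0.1, 0.9, 0.7]
gripper_width: 0.351
grasp_force: 0.0
```

Request:
play_rows(commands=[[0,0,0,0,0,7.1],[0,0,0,0,0,7.1],[0,0,0,0,0,7.1],[0,0,0,0,0,7.1],[0,0,0,0,0,7.1]])

```text
time: 8.85
tool_pos: [0.4709, -0.1591, 0.1919]
tool_rot: [-0.0, 0.961, 0.277, -0.0]
contact_force: [-0.2, 0.1, -0.7]
gripper_width: 0.351
grasp_force: 0.0
```

Request:
play_rows(commands=[[0,0,0,0,0,7.1],[0,0,0,0,0,0],[0,0,0,0,0,0]])

```text
time: 9.1
tool_pos: [0.471, -0.159, 0.1919]
tool_rot: [-0.0, 0.975, 0.221, -0.0]
contact_force: [-0.3, 0.5, -0.7]
gripper_width: 0.354
grasp_force: 0.0
```

```bash
cat >> h.py <<'E'
def look(name=None):
    import cv2
    pose=tool();g=imaging.grab_frame("wrist")["image"]
    if name: cv2.imwrite(name,g[:,:,::-1])
    hsv=cv2.cvtColor(g,cv2.COLOR_RGB2HSV);m=cv2.inRange(hsv,(0,150,60),(8,255,255))|cv2.inRange(hsv,(172,150,60),(180,255,255))
    m[420:]=0;n,l,s,c=cv2.connectedComponentsWithStats(m)
    return pose,g,[(s[i],c[i]) for i in range(1,n) if s[i,4]>200]
S=np.array([.538,-.127])
E
python3 - <<'E'
from h import *
import cv2
pose,g,b=look("pics/w4.png");print(pose[0],pose[1].as_matrix().T)
for s,c in b: print(s,c,watz(c,.135,pose))
cv2.imwrite("pics/v4.png",g[:,:,::-1])
E
```

```text
[ 0.47099887 -0.15904546  0.19188743] [[ 9.01914942e-01  4.31913686e-01 -6.84764213e-05]
 [ 4.31913686e-01 -9.01914945e-01 -1.82943087e-05]
 [-6.96614701e-05 -1.30759932e-05 -9.99999997e-01]]
[ 298  235   30   52 1288] [312.38586957 261.36490683] [ 0.47764248 -0.15551915  0.135     ]
```

View pics/v4.png

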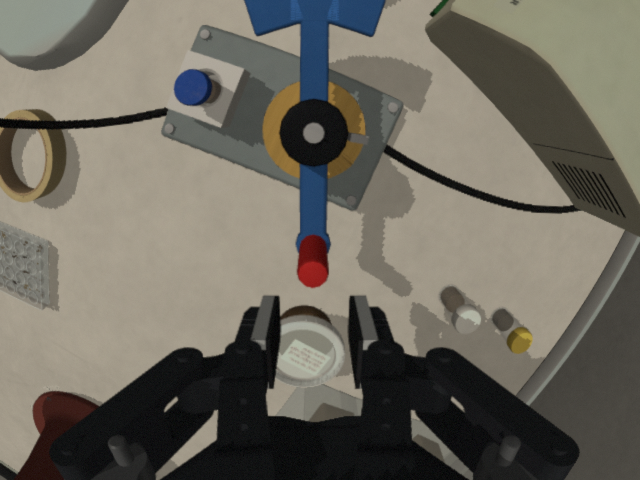

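The vial stands in its socket (cap (193,87)). The arm runs straight up the image, so the tool is aligned with it. Knob top is at about (313,273), spring cap top at (314,132).

```bash
python3 - <<'E'
from h import *
R=Ro.from_matrix(np.array([[.901915,.431914,0],[.431914,-.901915,0],[0,0,-1]]).T);P=(np.array([.471,-.15905,.19189]),R)
for n,uv,z in [('knob',(313,273),.135),('spindle',(314,132),.112),('cap',(193,87),.072)]:
    X=watz(uv,z,P);print(n,X,R.inv().apply(X-P[0])*1e3)
E
```

```text
knob [ 0.47165938 -0.15875576  0.135     ] [7.21792306e-01 1.94216196e-02 5.68900000e+01]
spindle [ 0.53852298 -0.1272405   0.112     ] [74.63894029  0.47465609 79.89      ]
cap [ 0.53245704 -0.03982389  0.072     ] [106.9244348  -80.98763871 119.89      ]
```

Request:
play_rows(commands=[[0.5,0,20,0,0,0],[0,0,20,0,0,0],[0,0,20,0,0,0],[0,0,10,0,0,0],[0,0,0,0,0,0]])

```text
time: 9.57
tool_pos: [0.4697, -0.1579, 0.1189]
tool_rot: [-0.002, 0.975, 0.221, -0.002]
contact_force: [0.1, 0.7, -0.7]
gripper_width: 0.348
grasp_force: 0.0
```

Request:
play_rows(commands=[[0,0,0,0,0,0],[0,0,0,0,0,0],[0,0,0,0,0,0]], hand=25)

```text
time: 9.82
tool_pos: [0.4725, -0.1593, 0.1235]
tool_rot: [0.001, 0.975, 0.22, 0.001]
contact_force: [-0.1, 0.8, 0.6]
gripper_width: 0.293
grasp_force: 0.0
```

```bash
cat >> h.py <<'E'
def mon(name=None):
    pose,g,b=look(name);F=np.array(manip.state()['contact_force']);d=pose[0][:2]-np.array([.5385,-.127])
    print('TCP latch %.3f r %.1f z %.1f'%((np.arctan2(d[1],d[0])+2.661+np.pi)%(2*np.pi)-np.pi,np.hypot(*d)*1e3,pose[0][2]*1e3),'Ftool',pose[1].inv().apply(F).round(1),[(s.tolist(),c.round(1).tolist()) for s,c in b])
E
python3 -c "
from h import *
mon()"
```

```text
TCP latch -0.025 r 73.5 z 123.5 Ftool [-0.2  0.5  0. ] [([288, 280, 44, 85, 3056], [309.7, 324.1])]
```

Request:
play_rows(commands=[[0.1,2.6,0,0,0,-2],[0.1,2.6,0,0,0,-2],[0.1,2.6,0,0,0,-2],[0.1,2.6,0,0,0,-2],[0.1,2.6,0,0,0,-2]])

```text
time: 10.28
tool_pos: [0.4788, -0.1699, 0.1229]
tool_rot: [0.0, 0.952, 0.305, 0.0]
contact_force: [-0.0, 1.0, 0.9]
gripper_width: 0.291
grasp_force: 0.9
```

```bash
python3 -c "
from h import *
mon()"
```

```text
TCP latch 0.142 r 73.5 z 122.9 Ftool [-1.2  0.3  0.1] [([283, 280, 44, 85, 3065], [305.3, 324.0]), ([0, 388, 39, 32, 272], [15.8, 406.4])]
```

Request:
play_rows(commands=[[0.1,2.6,0,0,0,-2],[0.1,2.6,0,0,0,-2],[0.1,2.6,0,0,0,-2],[0.1,2.6,0,0,0,-2],[0.1,2.6,0,0,0,-2]])

```text
time: 10.75
tool_pos: [0.4871, -0.1795, 0.1227]
tool_rot: [-0.0, 0.922, 0.387, 0.0]
contact_force: [-1.9, 2.0, 2.2]
gripper_width: 0.292
grasp_force: 1.6
```

```bash
python3 -c "
from h import *
mon()"
```

```text
TCP latch 0.315 r 73.5 z 122.7 Ftool [-0.1 -0.   0.3] [([283, 280, 44, 86, 3063], [305.4, 324.1])]
```

Request:
play_rows(commands=[[0.1,2.6,0,0,0,-2],[0.1,2.6,0,0,0,-2],[0.1,2.6,0,0,0,-2],[0.1,2.6,0,0,0,-2],[0.1,2.6,0,0,0,-2]])

```text
time: 11.22
tool_pos: [0.4967, -0.1872, 0.1225]
tool_rot: [-0.001, 0.885, 0.465, -0.0]
contact_force: [-4.3, 2.6, 4.3]
gripper_width: 0.294
grasp_force: 2.7
```

```bash
python3 -c "
from h import *
mon()"
```

```text
TCP latch 0.484 r 73.3 z 122.5 Ftool [-0.3 -1.1  0.4] [([282, 282, 46, 87, 3151], [305.3, 326.5])]
```

Request:
play_rows(commands=[[0.05,2.6,0,0,0,-2],[0.05,2.6,0,0,0,-2],[0.05,2.6,0,0,0,-2],[0.05,2.6,0,0,0,-2],[0.05,2.6,0,0,0,-2]])

```text
time: 11.68
tool_pos: [0.508, -0.1938, 0.1223]
tool_rot: [-0.001, 0.841, 0.54, -0.0]
contact_force: [-3.3, 1.6, 2.9]
gripper_width: 0.288
grasp_force: 2.4
```

```bash
python3 -c "
from h import *
mon()"
```

```text
TCP latch 0.662 r 73.4 z 122.3 Ftool [-0.7 -0.2 -0.5] [([282, 283, 46, 88, 3279], [305.2, 328.5])]
```

Request:
play_rows(commands=[[0.05,2.6,0,0,0,-2],[0.05,2.6,0,0,0,-2],[0.05,2.6,0,0,0,-2],[0.05,2.6,0,0,0,-2],[0.05,2.6,0,0,0,-2]])

```text
time: 12.15
tool_pos: [0.5206, -0.1984, 0.1222]
tool_rot: [0.0, 0.791, 0.611, -0.0]
contact_force: [-2.2, 1.1, 0.5]
gripper_width: 0.293
grasp_force: 1.2
```

```bash
python3 -c "
from h import *
mon()"
```

```text
TCP latch 0.844 r 73.7 z 122.2 Ftool [ 0.1 -0.5 -0.2] [([281, 284, 47, 90, 3354], [305.0, 330.1])]
```

Request:
play_rows(commands=[[0.02,1.3,0,0,0,-1],[0.02,1.3,0,0,0,-1],[0.02,1.3,0,0,0,-1]])

```text
time: 12.45
tool_pos: [0.5245, -0.1993, 0.1219]
tool_rot: [0.0, 0.775, 0.632, -0.0]
contact_force: [-1.8, 1.2, 1.2]
gripper_width: 0.295
grasp_force: 0.7
```

```bash
python3 -c "
from h import *
mon()"
```

```text
TCP latch 0.899 r 73.7 z 121.9 Ftool [ 0.9 -1.  -0.5] [([281, 284, 47, 90, 3386], [305.0, 330.6])]
```

Request:
play_rows(commands=[[0.02,1.3,0,0,0,-1],[0.02,1.3,0,0,0,-1]])

```text
time: 12.67
tool_pos: [0.5272, -0.1997, 0.1217]
tool_rot: [0.0, 0.763, 0.646, 0.0]
contact_force: [-0.7, 0.4, -0.7]
gripper_width: 0.291
grasp_force: 0.3
```

```bash
python3 -c "
from h import *
mon()"
```

```text
TCP latch 0.936 r 73.6 z 121.7 Ftool [ 0.3 -0.4  0.1] [([281, 284, 47, 90, 3385], [305.1, 330.6])]
```

Request:
play_rows(commands=[[0.02,1.0,0,0,0,-0.8],[0,0,0,0,0,0]])

```text
time: 12.88
tool_pos: [0.5283, -0.2, 0.1219]
tool_rot: [0.0, 0.759, 0.651, 0.0]
contact_force: [0.8, -0.2, -0.2]
gripper_width: 0.292
grasp_force: 0.0
```

```bash
python3 -c "
from h import *
mon()"
```

```text
TCP latch 0.952 r 73.7 z 121.9 Ftool [-0.2 -0.5 -1. ] [([282, 284, 47, 89, 3356], [306.0, 330.0])]
```

Request:
play_rows(commands=[[0.02,1.0,0,0,0,-0.8],[0,0,0,0,0,0]])

```text
time: 13.1
tool_pos: [0.5292, -0.2001, 0.1219]
tool_rot: [0.0, 0.754, 0.656, 0.0]
contact_force: [-0.4, 0.1, 0.6]
gripper_width: 0.291
grasp_force: 0.0
```

```bash
python3 -c "
from h import *
mon()"
```

```text
TCP latch 0.964 r 73.7 z 121.9 Ftool [0.6 4.2 2.4] [([287, 283, 46, 89, 3305], [310.3, 328.9])]
```

The knob has run ahead and now leans on the leading finger, so it is sliding down into the notch. I'll keep following gently.

Request:
play_rows(commands=[[0.02,1.0,0,0,0,-0.8],[0.02,1.0,0,0,0,-0.8],[0,0,0,0,0,0]])

```text
time: 13.4
tool_pos: [0.5312, -0.2003, 0.1219]
tool_rot: [-0.0, 0.745, 0.667, -0.0]
contact_force: [-0.4, 0.2, 0.5]
gripper_width: 0.291
grasp_force: 0.0
```

```bash
python3 -c "
from h import *
mon()"
```

```text
TCP latch 0.990 r 73.6 z 121.9 Ftool [-0.  -0.6  0. ] [([298, 276, 44, 84, 2949], [319.0, 319.1])]
```

Knob is fully down (blob row 319 against 324 at the start and 330.6 on the crest), with no force on the tool. I'll open, lift off and check.

Request:
play_rows(commands=[[0,1,0,0,0,0],[0,1,0,0,0,0],[0,0,0,0,0,0]], hand=36)

```text
time: 13.7
tool_pos: [0.5332, -0.2005, 0.1218]
tool_rot: [0.0, 0.745, 0.667, 0.0]
contact_force: [0.8, -0.7, 0.7]
gripper_width: 0.423
grasp_force: 0.0
```

Request:
play_rows(commands=[[0,0,-5,0,0,0],[0,0,-15,0,0,0],[0,0,-25,0,0,0],[0,0,-35,0,0,0],[0,0,-35,0,0,0]])

```text
time: 14.12
tool_pos: [0.5322, -0.2001, 0.2372]
tool_rot: [-0.001, 0.745, 0.667, -0.0]
contact_force: [0.9, -1.6, -0.4]
gripper_width: 0.422
grasp_force: 0.0
```

Request:
play_rows(commands=[[0,0,0,0,0,0],[0,0,0,0,0,0]])

```text
time: 14.28
tool_pos: [0.5346, -0.2013, 0.241]
tool_rot: [0.003, 0.745, 0.667, 0.001]
contact_force: [0.2, 0.5, -0.7]
gripper_width: 0.42
grasp_force: 0.0
```

```bash
python3 - <<'E'
from h import *
import cv2
pose,g,b=look("pics/w5.png");print(pose[0],pose[1].as_matrix().T.round(4),b)
for n,y,x in (("side",slice(170,270),slice(280,440)),):
    s=imaging.grab_frame(n)["image"][y,x,::-1]
s=cv2.resize(s,(320,200),interpolation=2);a=cv2.resize(g[:,:,::-1],(480,360),interpolation=3)
cv2.imwrite("pics/m5.png",np.hstack([a,np.vstack([s,np.zeros((160,320,3),np.uint8)])]))
E
```

```text
[ 0.53456287 -0.20127377  0.24096123] [[ 0.1113  0.9938 -0.0026]
 [ 0.9938 -0.1113  0.0065]
 [ 0.0062 -0.0034 -1.    ]] [(array([299, 214,  25,  39, 781], dtype=int32), array([310.93854033, 233.37259923])), (array([   0,  302,   88,  118, 7214], dtype=int32), array([ 34.40393679, 365.67895758]))]
```

View pics/m5.png

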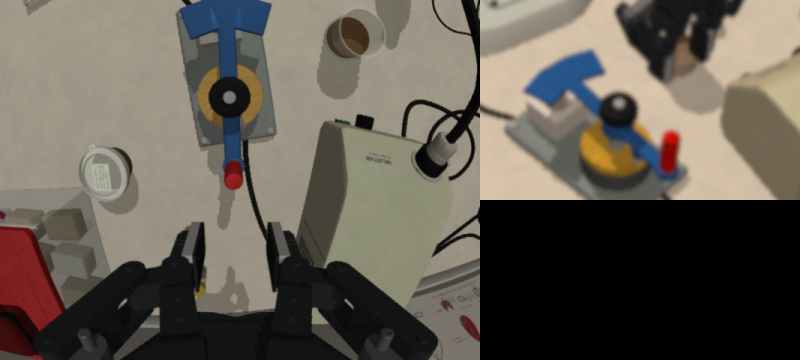

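The plate lies over the socket, with the knob at (233,175) in the wrist half. The side half shows the handle down, level and clear of the gripper.

```bash
python3 -c "
from plant import manip
print(manip.job_done())"
```

```text
the job is handed in; nothing more can be done
None
```

The blue-capped vial is home in the socket and the handle is in the low notch with its plate over the vial. I handed the job in at about 14 s with the robot clear of everything; no verdict came back.

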